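Empty the tilting lost-property bin into the crate

TASK

Empty the lost-property bin: bring the wooden crate out of its bay to stand under the open front edge of the grey tilting bin, then tip the bin forward by its bar so that the three found things slide out into the crate. Swing the bin back level, and take the crate with all three things in it back fully home in its bay, bar outermost as it was. Leave the digger, dinosaur and jar lid where they are.

Things in the scene. Friction and masses are not known exactly. Their poses are not given: they have to be found in the camera images.
- bin_stand: fixed stand of the bin. Origin on the shelf straight below the pivot, z up; -x points out of the bin's open front edge, y runs along the pivot, which is 140 mm above the shelf. Two upright cheeks at y = +-83 mm, 155 mm high, reach 8 mm in front of the pivot (x = -8 mm); base and rear rest lie behind, to x = 137 mm
- bin (a joint): tilt of the grey bin: 0 = level on its rest, up to 1.15 rad as the bar and back rise and come forward and the open front edge dips. Stiff pivot (friction 0.32 N m): the bin stays at any tilt where it is left; pushing the bar takes up to about 8 N. The things slide out by about 0.5 to 1.0 rad
- bin_front (a point): middle of the bin's open front edge, on top of its floor; moves with the bin. The bin is a grey plastic tray, inside 140 mm wide, 4 mm floor with its top level with the pivot, 35 mm lips at both sides and back, none in front. When level its front edge is at stand x = -75 mm, its back at +125 mm; fully tipped the edge is about 70 mm over the shelf
- bin_bar (a point): middle of the bin's round steel bar, 10 mm thick, parallel to the pivot, on two legs that rise from the bin's back (100 mm clear between them). Moves with the bin: when level at stand x = +140 mm, 85 mm above the pivot (225 mm above the shelf, 50 mm above the lips); at tilt a it has turned by a about the pivot, up and towards the front
- bin_drop (a point): fixed point on the shelf 60 mm in front of the pivot (stand x = -60 mm), below the open front edge, where the things fall; axes parallel to the stand's
- crate_mid (a point): centre, half-way up, of the loose plywood crate: open top, 170 (x) by 180 (y) by 60 mm high outside, walls 6 mm, about 0.4 kg. Its +x end carries its bar; its -x end faces the bin at the start. It catches all when its x points along stand -x and its centre is about 103 mm in front of the pivot (its wall then 18 mm in front of it, below the tipped edge)
- crate_bar (a point): middle of the crate's bar: round steel, 10 mm thick, 90 mm long, parallel to the crate's y, 45 mm out from the +x end wall (crate x = +130 mm) and 48 mm over the shelf when the crate stands on it
- bay: fixed bay: a U of wooden strips, 12 mm wide, 15 mm high, open towards its -x. Origin on the shelf at the centre of the crate when fully home: crate x along bay x, its +x end 1 mm short of the end strip, its bar out over the strip. Inside width 204 mm (12 mm free each side); side strips from x = -64 to 86 mm. The crate starts in it, drawn out by 0 to 50 mm
- car_mid (a point): centre, half-way up, of the chrome toy car, 55 x 26 x 22 mm, one of the three found things lying in the bin
- harmonica_mid (a point): centre, half-way up, of the steel harmonica, 65 x 24 x 18 mm, in the bin
- padlock_mid (a point): centre, half-way up, of the brass padlock lying flat, 45 x 30 x 14 mm, in the bin
- digger_mid (a point): yellow plastic toy digger, about 140 x 52 x 85 mm; the point is over its middle, 30 mm above the shelf; to be left alone
- dinosaur_mid (a point): orange plastic toy dinosaur, about 175 x 45 x 90 mm; the point is in its body, 30 mm above the shelf; to be left alone
- jar_lid_mid (a point): green ceramic marble-jar lid, 84 mm across, 38 mm high; the point is its centre, half-way up; to be left alone
There are look-alikes about, which are no part of the job. What is shaped like the part that bears car_mid but blue is not meant.

How it is judged:
On the way, in this order (a step that is already met when the one before it is completed fails the run):
1. the crate stands under the bin's open front edge (x of bin_drop in the frame of crate_mid between -0.075 and 0.06 m and y of bin_drop in the frame of crate_mid between -0.045 and 0.045 m and height (world z) of crate_mid below 0.045 m), for 0.2 s.
2. the bin is tipped forward and all three things have gone into the crate (x of car_mid in the frame of crate_mid between -0.079 and 0.079 m and y of car_mid in the frame of crate_mid between -0.084 and 0.084 m and z of car_mid in the frame of crate_mid between -0.03 and 0.03 m and x of harmonica_mid in the frame of crate_mid between -0.079 and 0.079 m and y of harmonica_mid in the frame of crate_mid between -0.084 and 0.084 m and z of harmonica_mid in the frame of crate_mid between -0.03 and 0.03 m and x of padlock_mid in the frame of crate_mid between -0.079 and 0.079 m and y of padlock_mid in the frame of crate_mid between -0.084 and 0.084 m and z of padlock_mid in the frame of crate_mid between -0.03 and 0.03 m and value of joint bin above 0.35 rad), for 0.2 s.
At the end, for the whole second after the job is handed in: All three found things (car, harmonica, padlock) lie inside the crate; the crate stands on the shelf in its bay, its end within 15 mm of home and within 20 mm sideways, bar end outermost; the bin is level again to within 0.08 rad (x of car_mid in the frame of crate_mid between -0.079 and 0.079 m and y of car_mid in the frame of crate_mid between -0.084 and 0.084 m and z of car_mid in the frame of crate_mid between -0.03 and 0.03 m and x of harmonica_mid in the frame of crate_mid between -0.079 and 0.079 m and y of harmonica_mid in the frame of crate_mid between -0.084 and 0.084 m and z of harmonica_mid in the frame of crate_mid between -0.03 and 0.03 m and x of padlock_mid in the frame of crate_mid between -0.079 and 0.079 m and y of padlock_mid in the frame of crate_mid between -0.084 and 0.084 m and z of padlock_mid in the frame of crate_mid between -0.03 and 0.03 m and x of crate_mid in the frame of bay between -0.015 and 0.012 m and y of crate_mid in the frame of bay between -0.02 and 0.02 m and z of crate_mid in the frame of bay between 0.02 and 0.04 m and x of crate_bar in the frame of bay above 0.11 m and value of joint bin below 0.08 rad); the robot touches nothing.
It fails at once if the digger is moved by more than 30 mm (distance of digger_mid from where it was at the start of the episode above 0.03 m).
It fails at once if the dinosaur is moved by more than 30 mm (distance of dinosaur_mid from where it was at the start of the episode above 0.03 m).
It fails at once if the jar lid is moved by more than 30 mm (distance of jar_lid_mid from where it was at the start of the episode above 0.03 m).
It also fails if it takes over 72 s, if anything falls off the work surface, if the arm or the gripper's body presses on something with over 40 N, if the wrist force passes 120 N, or if a joint passes its speed limit or range.

ROBOT

A 6-joint arm with a two-finger parallel gripper is mounted at the origin on the work surface. World frame = base frame: x ahead of the robot, y to its left, z up, the work surface at z = 0. Lengths are in m, angles in rad, forces in N, time in s.
With the tool pointing down it reaches from about 0.35 to 0.85 m from the base axis. Payload 8.1 kg.
Tool frame: the origin (TCP) lies on the mounting face of the last link; the fingertips stand 186 mm ahead of it and the grasp point (between the pads) lies 167 mm ahead of it; z points along the fingers, y is the line along which they close (so a half turn about z gives the same grasp; the last joint's range is limited). The gripper opens to 93 mm and grips with 3 to 60 N. Pads are 15 mm wide; open, the fingers measure 128 mm over their backs; the gripper's body (75 mm by 188 mm) begins 65 mm behind the grasp point.
Start: joints at [1.015, 0.13, 1.488, -0, 1.523, -0.085], TCP at [0.272, 0.535, 0.405] pointing down, gripper open.
Joint ranges: [-2.96, 2.96], [-0.89, 2.26], [0.02, 2.5], [-1.34, 4.48], [0, 2.73], [-2.66, 2.66]. Speed limits (rad/s): [2.39, 2.39, 2.79, 3.14, 3.14, 3.14].

INTERFACE

Orientations are given as a rotation vector (axis times angle).
In Python, from plant import read_state, read_camera, camera_params, close_job gives the robot as it stands. The module is installed in compiled form; this text tells all that it offers.
- The arm moves only by the tool servo_tool, never from a script. Its argument "increments" is a list of rows, each an object with "slide": the shift along the tool's x, y, z in mm, a list of three; "dr": the turn, a rotation vector about the tool's x, y, z in rad, a list of three; "jaw": the closure, from 0 (fully open) to 1 (shut). In form: [{"slide": [x, y, z], "dr": [ax, ay, az], "jaw": jaw}, ...]. A call has 1 to 20 rows; each row is the pose to reach, as a shift and turn from the pose commanded when the call began, along the tool's axes at that moment; what a row does not reach only later rows make up. A row lasts 1/10 s, in which the tool goes at most 50 mm and 8.59 degrees, less where a joint would pass 70% of its speed; a pose out of reach is approached as far as the arm can. A call with a gripper value outside its range is refused whole. The fingers move at their own pace and stop on an object; "force" is the grip in N (left out, the last holds). Time passes only in rows, so rows that repeat a pose let the fingers close. It gives the time, the measured TCP pose, the force, the opening and the grip force at its end, in the units of the state.
- read_state(): the state, without advancing time (a new reading comes with each control period).
- read_camera(name): name is "scene" or "top" or "wrist"; returns (picture, depth): 480x640x3 uint8, red, green, blue; 480x640 float32, m along the optical axis (not along the pixel's ray), 0 where there is no reading.
- camera_params(name): a dict with "fx", "fy", "cx", "cy" (pixels), "k1" (the pictures are not rectified: a ray, as slopes to the right and down, at radius r is drawn at 1 + k1 r^2 times it, then the intrinsics apply), "rvec" (rotation vector, rad) and "tvec" (3), from world to camera coordinates, as OpenCV has them. Camera axes: x right, y down, z forward; pixel columns grow to the right and rows downward; lengths in m; the calibration is good to about 2 mm. A picture is of the moment at which its call begins: read the wrist's pose just before it. camera_params takes no time and is no camera call; for the wrist camera it gives the pose at the moment of the call.
- close_job(): hands the job in; it is judged then, once.
The state is a dict: "t": time; "q": joint angles; "dq": joint speeds; "joint_torque": joint torques, N m; "tool_pos": TCP position; "orientation": TCP orientation; "force": force on the tool from outside, world axes, zero at the start; "wrist_torque": the same for the moment, N m; "opening": finger opening in m; "gripper_force": force on a finger pad.
Only numpy, scipy, OpenCV 4.12 (cv2) and the standard library are available. Lean on these libraries where they do the work, as an engineer would, in place of code of your own. Each camera call takes 0.05 s, during which the arm holds its last target. There are 200 camera calls.

## Working session

There is one attempt and no reset: what is moved stays moved. The work goes in short steps, Python scripts to look and compute and a tool call to move; the robot and the scene stay as the last step left them, time stands still between calls to the robot, and variables do not carry over. Pictures are saved under pics/ and viewed, at most 10 in all, crops included, and the job is handed in when it is done.

Besides the shell and the picture viewer there is one more tool, called after "Request:" as name(argument=value, ...) on one line, values as JSON. servo_tool: Moves the arm, as the interface text tells. Its arguments: {"type":"object","properties":{"increments":{"type":"array"},"force":{"type":"number"}},"required":["increments"]}

```bash
mkdir -p pics; cat > h.py <<'E'
import numpy as np, cv2
from scipy.spatial.transform import Rotation as R
from plant import *
def world(name,u,v,depth,P=None):
    P=P or camera_params(name)
    d=np.array([(u-P['cx'])/P['fx'],(v-P['cy'])/P['fy']],float); s=d.copy()
    for _ in range(20): s=d/(1+P['k1']*(s@s))
    c=np.array([s[0],s[1],1])*depth
    Rm=R.from_rotvec(np.ravel(P['rvec'])).as_matrix()
    return Rm.T@(c-np.ravel(P['tvec']))
def med(D,u,v,k=1):
    w=D[v-k:v+k+1,u-k:u+k+1]; w=w[w>0]; return np.median(w) if w.size else 0
E
python3 - <<'E'
from h import *
for n in ('scene','top'):
    p,d=read_camera(n); np.savez('%s0.npz'%n,p=p,d=d); cv2.imwrite('pics/%s0.png'%n,p[:,:,::-1]); P=camera_params(n); print(n,P)
print(read_state())
E
```

```text
scene {'fx': 536.9888715293063, 'fy': 536.9888715293063, 'cx': 314.6962508236839, 'cy': 242.43424008730415, 'k1': -0.019097208658358438, 'rvec': array([ 2.0710077 ,  1.38142048, -0.53596318]), 'tvec': array([-0.20601657, -0.34467077,  1.46429009])}
top {'fx': 551.8219427955543, 'fy': 551.8219427955543, 'cx': 311.2977877940247, 'cy': 239.81797932258962, 'k1': -0.1631998701905238, 'rvec': array([ 2.10863977, -2.13398682,  0.21680915]), 'tvec': array([-0.03870698,  0.64087056,  1.21331349])}
{'t': 0.1, 'q': array([ 1.01463029e+00,  1.31068838e-01,  1.48920232e+00, -1.97637027e-05,
        1.52301193e+00, -8.54084321e-02]), 'dq': array([ 0.00058741, -0.00180346, -0.00233568, -0.00038712, -0.0002712 ,
       -0.00057784]), 'joint_torque': array([ 7.09779124e-04, -5.61348617e+01, -4.93094516e+01,  7.70227960e-02,
        2.93158041e-02, -5.55421923e-05]), 'tool_pos': array([0.27200894, 0.53455446, 0.40378459]), 'orientation': array([-7.32533457e-01, -3.05446585e+00,  2.52924433e-03]), 'force': array([-0.28656276,  0.93560877,  0.75108633]), 'wrist_torque': array([ 0.00077119, -0.03917366, -0.04675734]), 'gripper_force': 0.0, 'opening': 0.09330987149757916}
```

View pics/top0.png

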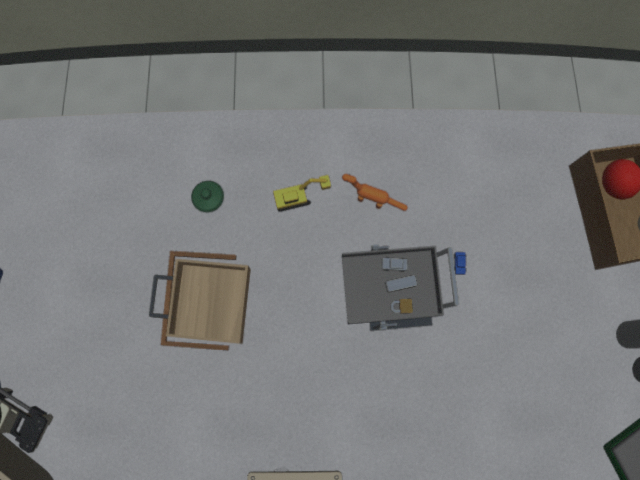

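View pics/scene0.png

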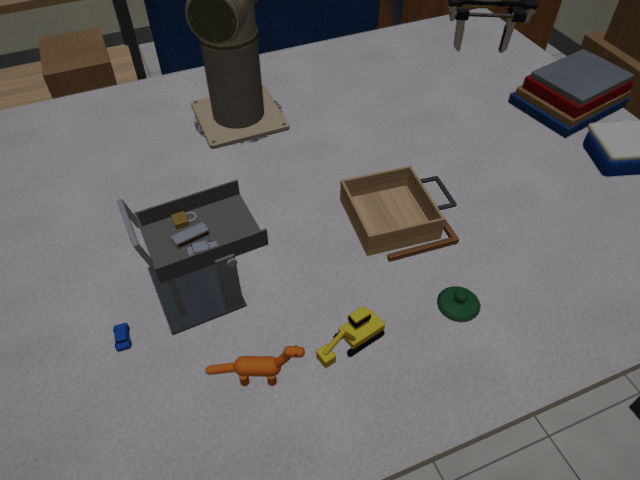

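```bash
python3 - <<'E'
from h import *
p=np.load('top0.npz')['p'][:,:,::-1]
a=cv2.resize(p[240:360,140:260],None,fx=5,fy=5,interpolation=cv2.INTER_CUBIC)
cv2.imwrite('pics/c1.png',np.clip(a*1.6,0,255).astype('uint8'))
a=cv2.resize(p[235:340,330:475],None,fx=5,fy=5,interpolation=cv2.INTER_CUBIC)
cv2.imwrite('pics/c2.png',np.clip(a*1.8,0,255).astype('uint8'))
E
```

```text
(no output)
```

View pics/c1.png

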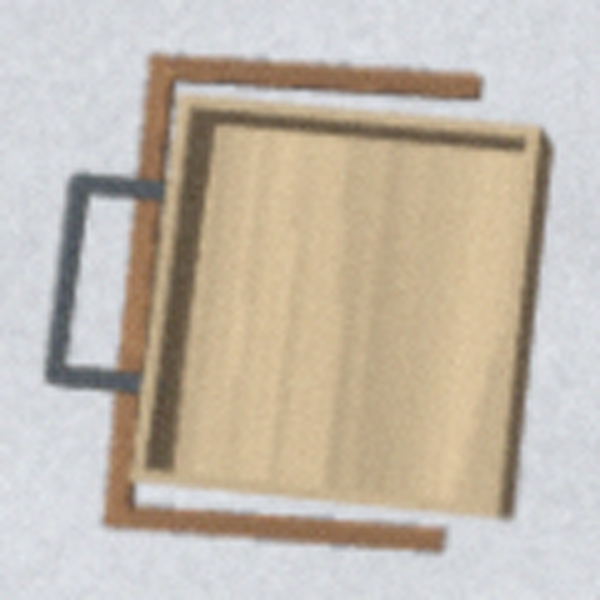

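View pics/c2.png

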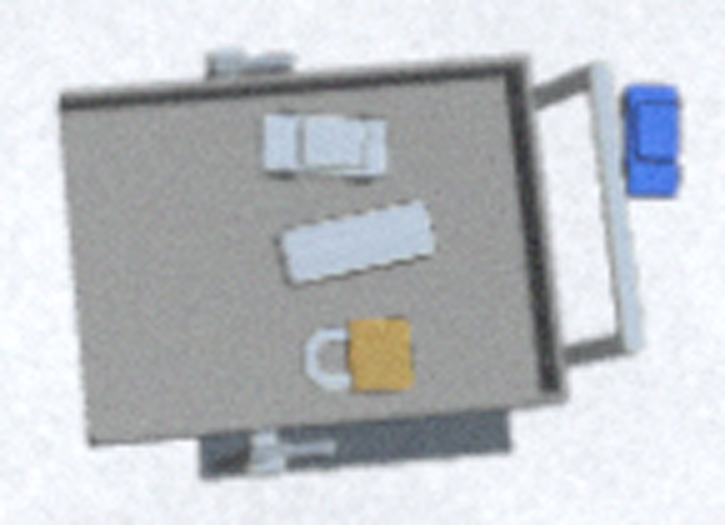

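```bash
cat >> h.py <<'E'
def atz(u,v,z,name='top',P=None):
    P=P or camera_params(name)
    a=world(name,u,v,.5,P);b=world(name,u,v,1.,P)
    return a+(b-a)*(z-a[2])/(b[2]-a[2])
E
python3 - <<'E'
from h import *
np.set_printoptions(precision=4,suppress=True)
D=np.load('top0.npz')['d']; P=camera_params('top')
def m(n,x,y,z,o):
    u,v=o[0]+(x+.5)/5-.5,o[1]+(y+.5)/5-.5
    dd=med(D,int(round(u)),int(round(v)))
    print(n,atz(u,v,z,P=P), 'depth:',world('top',u,v,dd,P))
a=(140,240);b=(330,235)
for n,x,y,z in [('bay+x a',152,57,.015),('bay+x b',106,525,.015),('bay -x a',481,86,.015),('bay -x b',445,540,.015),
 ('cr +a',185,97,.06),('cr -a',550,130,.06),('cr -b',512,517,.06),('cr +b',137,475,.06),('bar1',78,180,.048),('bar2',57,378,.048)]: m(n,x,y,z,a)
for n,x,y,z in [('frontL',60,95,.175),('frontR',90,443,.175),('backL',527,55,.175),('backR',567,402,.175),('bar1',599,68,.225),('bar2',630,350,.225),('barmid',615,210,.225),('floor',200,250,.14),('car',320,145,.16),('har',357,243,.158),('pad',370,353,.154)]: m(n,x,y,z,b)
for n,u,v,z in [('dig',292,196,.05),('digtip',326,182,.03),('dinohead',348,178,.08),('dinotail',404,207,.04),('dino',372,193,.04),('lid',207,196,.03)]:
  print(n,atz(u,v,z,P=P),world('top',u,v,med(D,u,v),P))
E
```

```text
bay+x a [0.6263 0.2949 0.015 ] depth: [0.6271 0.2961 0.0104]
bay+x b [0.4025 0.3106 0.015 ] depth: [0.4026 0.314  0.0024]
bay -x a [0.6106 0.1345 0.015 ] depth: [0.6129 0.1363 0.0011]
bay -x b [0.3958 0.1494 0.015 ] depth: [0.3958 0.1512 0.0022]
cr +a [0.5991 0.2671 0.06  ] depth: [0.5993 0.2675 0.0587]
cr -a [0.5821 0.0964 0.06  ] depth: [ 0.5915  0.1029 -0.0014]
cr -b [0.4058 0.1127 0.06  ] depth: [ 0.4065  0.1198 -0.0002]
cr +b [0.4248 0.2847 0.06  ] depth: [0.4249 0.2849 0.0592]
bar1 [0.5622 0.3199 0.048 ] depth: [0.5616 0.3188 0.052 ]
bar2 [0.4697 0.3268 0.048 ] depth: [0.4695 0.3258 0.0515]
frontL [ 0.5879 -0.1086  0.175 ] depth: [ 0.5898 -0.1093  0.1639]
frontR [ 0.4426 -0.1178  0.175 ] depth: [ 0.4504 -0.1304  0.001 ]
backL [ 0.6026 -0.3079  0.175 ] depth: [ 0.6031 -0.3085  0.1726]
backR [ 0.4556 -0.3173  0.175 ] depth: [ 0.4653 -0.3599  0.0028]
bar1 [ 0.5876 -0.3255  0.225 ] depth: [ 0.5868 -0.3243  0.2297]
bar2 [ 0.4729 -0.3317  0.225 ] depth: [ 0.4729 -0.3316  0.2253]
barmid [ 0.5294 -0.3287  0.225 ] depth: [ 0.5289 -0.3277  0.2286]
floor [ 0.5258 -0.1695  0.14  ] depth: [ 0.5257 -0.1695  0.1401]
car [ 0.5676 -0.2199  0.16  ] depth: [ 0.5673 -0.2196  0.162 ]
har [ 0.5256 -0.2344  0.158 ] depth: [ 0.5257 -0.2345  0.1576]
pad [ 0.4793 -0.2388  0.154 ] depth: [ 0.4794 -0.2392  0.152 ]
dig [ 0.7498 -0.0019  0.05  ] [ 0.7461 -0.0023  0.0631]
digtip [ 0.7899 -0.0842  0.03  ] [ 0.7846 -0.0835  0.0471]
dinohead [ 0.7837 -0.134   0.08  ] [ 0.7815 -0.1335  0.0869]
dinotail [ 0.7228 -0.27    0.04  ] [ 0.7259 -0.2722  0.028 ]
dino [ 0.7582 -0.1941  0.04  ] [ 0.7557 -0.193   0.0488]
lid [0.7583 0.2052 0.03  ] [0.7568 0.2041 0.0354]
```

```bash
cat >> h.py <<'E'
def go(pos,ang):
    """slide (mm), dr for TCP target pos, tool down, tool y at ang (deg)"""
    s=read_state(); R0=R.from_rotvec(s['orientation']); a=np.radians(ang)
    y=np.array([np.cos(a),np.sin(a),0]); z=np.array([0,0,-1.]); x=np.cross(y,z)
    T=R.from_matrix(np.c_[x,y,z])
    return np.round(R0.inv().apply(np.array(pos)-s['tool_pos'])*1e3,1),np.round((R0.inv()*T).as_rotvec(),4)
E
python3 - <<'E'
from h import *
print(go((.516,.3234,.30),84.4))
E
```

```text
(array([-313.2,  -77.3,  103.9]), array([-0.0016, -0.0004, -0.373 ]))
```

Request:
servo_tool(increments=[{"slide":[-45,-11,15],"dr":[0,0,-0.06],"jaw":0.68},{"slide":[-90,-22,30],"dr":[0,0,-0.12],"jaw":0.68},{"slide":[-135,-33,45],"dr":[0,0,-0.18],"jaw":0.68},{"slide":[-180,-44,60],"dr":[0,0,-0.24],"jaw":0.68},{"slide":[-225,-55,75],"dr":[0,0,-0.3],"jaw":0.68},{"slide":[-270,-66,90],"dr":[0,0,-0.36],"jaw":0.68},{"slide":[-313,-77,104],"dr":[-0.0016,0,-0.373],"jaw":0.68},{"slide":[-313,-77,104],"dr":[-0.0016,0,-0.373],"jaw":0.68},{"slide":[-313,-77,104],"dr":[-0.0016,0,-0.373],"jaw":0.68}])

```text
t: 1.0
tool_pos: [0.5164, 0.3232, 0.2996]
orientation: [-0.158, -3.136, -0.001]
force: [0.8, 0.0, -0.5]
opening: 0.0304
gripper_force: 0.0
```

```bash
python3 - <<'E'
from h import *
s=read_state();print(s['tool_pos'],s['opening'],s['t'])
P=camera_params('wrist');p,d=read_camera('wrist'); np.savez('w1.npz',p=p,d=d); cv2.imwrite('pics/w1.png',p[:,:,::-1])
import pickle; pickle.dump(P,open('w1.pkl','wb'))
print(go((.516,.3234,.215),84.4))
E
```

```text
[0.51642015 0.32317852 0.29964787] 0.030436263139053808 1.0
(array([-0.2, -0.9, 85.4]), array([ 0.0014, -0.0008, -0.0011]))
```

View pics/w1.png

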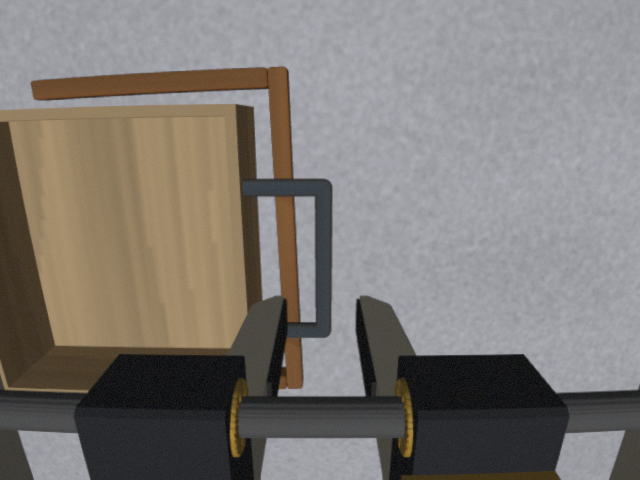

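The wrist view shows the crate bar from (324,188) to (324,330), aligned with the fingers (gap centre u≈322), and the bay's end strip from (278,68) to (294,388).

```bash
python3 - <<'E'
from h import *
import pickle
P=pickle.load(open('w1.pkl','rb')); D=np.load('w1.npz')['d']
for n,u,v,z in [('bar a',324,188,.053),('bar b',324,330,.053),('strip out top',288,68,.015),('strip in',274,110,.015),('strip out',291,230,.015),('strip out b',300,386,.015),('side out end',34,82,.015),('crate end top',236,108,.06),('crate out',254,112,.06)]:
  print(n,atz(u,v,z,P=P)[:2],world('wrist',u,v,med(D,u,v),P))
E
```

```text
bar a [0.47015639 0.32915831] [0.47041883 0.32914256 0.05143443]
bar b [0.5571396  0.32060979] [0.55790195 0.32054369 0.05162326]
strip out top [0.40255052 0.31452321] [ 0.40074006  0.3134978  -0.00097271]
strip in [0.42565436 0.3031221 ] [0.42560345 0.30290824 0.01301071]
strip out [0.50212516 0.30433877] [0.50260513 0.30415233 0.01318783]
strip out b [0.62394457 0.29607584] [0.6248848  0.29590233 0.0137077 ]
side out end [0.39120843 0.15647155] [0.39094631 0.15535804 0.01332432]
crate end top [0.423776   0.28890601] [0.42358551 0.28796601 0.05517433]
crate out [0.42669898 0.29772768] [ 0.42509611  0.28824096 -0.00145122]
```

Request:
servo_tool(increments=[{"slide":[0,-1,30],"dr":[0,0,0],"jaw":0.68},{"slide":[0,-1,60],"dr":[0,0,0],"jaw":0.68},{"slide":[0,-1,82],"dr":[0,0,0],"jaw":0.68},{"slide":[0,-1,85],"dr":[0,0,0],"jaw":0.68},{"slide":[0,-1,85],"dr":[0,0,0],"jaw":1},{"slide":[0,-1,85],"dr":[0,0,0],"jaw":1},{"slide":[0,-1,85],"dr":[0,0,0],"jaw":1},{"slide":[0,-1,85],"dr":[0,0,0],"jaw":1},{"slide":[0,-1,85],"dr":[0,0,0],"jaw":1}], force=40)

```text
t: 1.95
tool_pos: [0.5168, 0.324, 0.2178]
orientation: [0.153, 3.135, 0.006]
force: [-2.1, 1.6, 5.9]
opening: 0.0088
gripper_force: 40.0
```

Request:
servo_tool(increments=[{"slide":[0,-5,0],"dr":[0,0,0],"jaw":1},{"slide":[0,-15,0],"dr":[0,0,0],"jaw":1},{"slide":[-1,-30,0],"dr":[0,0,0],"jaw":1},{"slide":[-1,-45,0],"dr":[0,0,0],"jaw":1},{"slide":[-2,-60,0],"dr":[0,0,0],"jaw":1},{"slide":[-2,-75,0],"dr":[0,0,0],"jaw":1},{"slide":[-3,-90,0],"dr":[0,0,0],"jaw":1},{"slide":[-3,-105,0],"dr":[0,0,0],"jaw":1},{"slide":[-3,-120,0],"dr":[0,0,0],"jaw":1},{"slide":[-4,-135,0],"dr":[0,0,0],"jaw":1},{"slide":[-4,-150,0],"dr":[0,0,0],"jaw":1},{"slide":[-4,-165,0],"dr":[0,0,0],"jaw":1},{"slide":[-5,-180,0],"dr":[0,0,-0.02],"jaw":1},{"slide":[-7,-195,0],"dr":[0,0,-0.05],"jaw":1},{"slide":[-9,-210,0],"dr":[0,0,-0.08],"jaw":1},{"slide":[-11,-225,0],"dr":[0,0,-0.11],"jaw":1},{"slide":[-13,-240,0],"dr":[0,0,-0.14],"jaw":1},{"slide":[-14,-255,0],"dr":[0,0,-0.164],"jaw":1},{"slide":[-15,-268,0],"dr":[0,0,-0.164],"jaw":1},{"slide":[-15,-268,0],"dr":[0,0,-0.164],"jaw":1}])

```text
t: 3.95
tool_pos: [0.5061, 0.054, 0.2175]
orientation: [-0.102, 3.135, 0.003]
force: [2.1, 0.6, 6.1]
opening: 0.0087
gripper_force: 40.0
```

```bash
python3 - <<'E'
from h import *
s=read_state();print(s['tool_pos'],s['opening'],s['t'])
p,d=read_camera('top'); np.savez('top1.npz',p=p,d=d)
a=cv2.resize(p[225:345,270:430],None,fx=5,fy=5,interpolation=cv2.INTER_CUBIC)[:,:,::-1]
cv2.imwrite('pics/c3.png',np.clip(a*1.6,0,255).astype('uint8'))
print(go((.505,.0445,.215),93.8))
E
```

```text
[0.50610721 0.05402841 0.21750376] 0.008661506908980059 3.95
(array([ 1.8, -9.7,  2.4]), array([ 0.0012,  0.0051, -0.0013]))
```

View pics/c3.png

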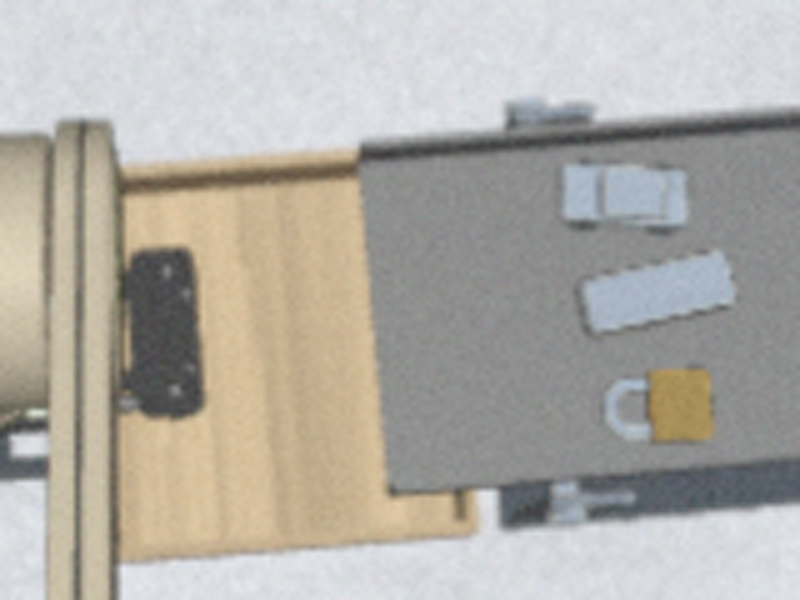

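The crate lies parallel to the bin, with its lower inner corner at crop (477,532) just short of the cheek's front at (500,520). I compute the remaining gap.

```bash
python3 - <<'E'
from h import *
P=camera_params('top'); O=np.array([.5204,-.1880]); a=np.radians(-86.2)
M=np.array([[np.cos(a),np.sin(a)],[-np.sin(a),np.cos(a)]])
for n,x,y,z in [('corner-',477,533,.06),('edgeR',130,558,.06),('edgeL',130,164,.06),('edgeL2',355,150,.06),('cheekf',500,492,.155),('cheekR low',502,527,.0)]:
  w=atz(270+(x+.5)/5-.5,225+(y+.5)/5-.5,z,P=P); print(n,w,M@(w[:2]-O))
E
```

```text
corner- [ 0.42906669 -0.16511857  0.06      ] [-0.02888414 -0.08961607]
edgeR [ 0.42007931 -0.00825636  0.06      ] [-0.18599711 -0.08818782]
edgeL [ 0.60010748 -0.00968613  0.06      ] [-0.17263932  0.09134979]
edgeL2 [ 0.60544829 -0.11361865  0.06      ] [-0.06858134  0.08979085]
cheekf [ 0.44311756 -0.16544563  0.155     ] [-0.0276266  -0.07561776]
cheekR low [ 0.43349652 -0.1832713   0.        ] [-0.01047774 -0.08639903]
```

Request:
servo_tool(increments=[{"slide":[0,-5,0],"dr":[0,0,0],"jaw":1},{"slide":[0,-10,0],"dr":[0,0,0],"jaw":1},{"slide":[0,-10,0],"dr":[0,0,0],"jaw":1},{"slide":[0,-10,0],"dr":[0,0,0],"jaw":0.68},{"slide":[0,-10,0],"dr":[0,0,0],"jaw":0.68},{"slide":[0,-10,0],"dr":[0,0,0],"jaw":0.68},{"slide":[0,-10,-30],"dr":[0,0,0],"jaw":0.68},{"slide":[0,-10,-80],"dr":[0,0,0],"jaw":0.68},{"slide":[0,-10,-130],"dr":[0,0,0],"jaw":0.68},{"slide":[0,-10,-180],"dr":[0,0,0],"jaw":0.68},{"slide":[0,-10,-230],"dr":[0,0,0],"jaw":0.68},{"slide":[0,-10,-260],"dr":[0,0,0],"jaw":0.68},{"slide":[0,-10,-260],"dr":[0,0,0],"jaw":0.68}])

```text
t: 5.3
tool_pos: [0.506, 0.0446, 0.4812]
orientation: [-0.103, 3.13, 0.001]
force: [0.3, 0.5, -0.5]
opening: 0.0296
gripper_force: 0.0
```

```bash
python3 - <<'E'
from h import *
print(read_state()['tool_pos'],go((.530,-.3283,.477),93.8),go((.530,-.3283,.392),93.8))
E
```

```text
[0.50597494 0.04455812 0.48116327] (array([   0.7, -373.6,    3.9]), array([ 0.0006,  0.0094, -0.0003])) (array([   1.5, -373.7,   88.9]), array([ 0.0006,  0.0094, -0.0003]))
```

Request:
servo_tool(increments=[{"slide":[0,-40,0],"dr":[0,0,0],"jaw":0.46},{"slide":[0,-85,0],"dr":[0,0,0],"jaw":0.46},{"slide":[0,-130,0],"dr":[0,0,0],"jaw":0.46},{"slide":[0,-175,0],"dr":[0,0.005,0],"jaw":0.46},{"slide":[0,-220,0],"dr":[0,0.009,0],"jaw":0.46},{"slide":[0,-265,0],"dr":[0,0.009,0],"jaw":0.46},{"slide":[1,-310,0],"dr":[0,0.009,0],"jaw":0.46},{"slide":[1,-350,0],"dr":[0,0.009,0],"jaw":0.46},{"slide":[1,-374,0],"dr":[0,0.009,0],"jaw":0.46},{"slide":[1,-374,0],"dr":[0,0.009,0],"jaw":0.46},{"slide":[1,-374,30],"dr":[0,0.009,0],"jaw":0.46},{"slide":[1,-374,60],"dr":[0,0.009,0],"jaw":0.46},{"slide":[1,-374,86],"dr":[0,0.009,0],"jaw":0.46},{"slide":[1,-374,89],"dr":[0,0.009,0],"jaw":0.46},{"slide":[1,-374,89],"dr":[0,0.009,0],"jaw":0.46}])

```text
t: 6.8
tool_pos: [0.529, -0.3275, 0.3845]
orientation: [0.105, -3.129, -0.005]
force: [0.0, 0.2, 0.2]
opening: 0.0501
gripper_force: 0.0
```

```bash
python3 - <<'E'
from h import *
s=read_state();print(s['tool_pos'],s['force'],go((.530,-.3283,.392),93.8))
p,d=read_camera('wrist'); cv2.imwrite('pics/w2.png',cv2.resize(p[:,:,::-1],(480,360)))
E
```

```text
[ 0.52896558 -0.32750267  0.3845341 ] [0.04208108 0.17516683 0.19200349] (array([-0.9, -0.8, -7.5]), array([ 0.0035, -0.0107,  0.0005]))
```

View pics/w2.png

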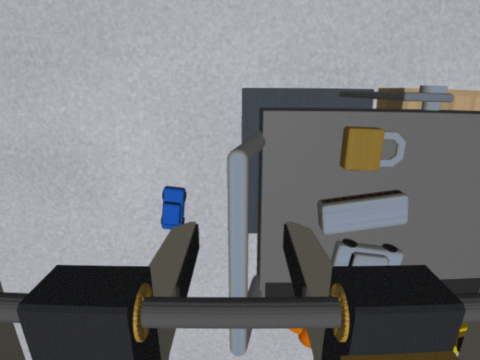

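The steel bar (239, 150–350 in the reduced view) stands midway between the fingers; closing on it.

Request:
servo_tool(increments=[{"slide":[-1,-1,-7],"dr":[0,-0.01,0],"jaw":0.46},{"slide":[-1,-1,-7],"dr":[0,-0.01,0],"jaw":0.46},{"slide":[-1,-1,-7],"dr":[0,-0.01,0],"jaw":1},{"slide":[-1,-1,-7],"dr":[0,-0.01,0],"jaw":1},{"slide":[-1,-1,-7],"dr":[0,-0.01,0],"jaw":1},{"slide":[-1,-1,-7],"dr":[0,-0.01,0],"jaw":1},{"slide":[-1,-1,-7],"dr":[0,-0.01,0],"jaw":1},{"slide":[-1,-1,-7],"dr":[0,-0.01,0],"jaw":1}], force=25)

```text
t: 7.65
tool_pos: [0.5303, -0.3289, 0.3925]
orientation: [-0.104, 3.139, 0.005]
force: [-0.8, 2.3, -0.4]
opening: 0.0092
gripper_force: 25.0
```

Request:
servo_tool(increments=[{"slide":[0,4,-7],"dr":[0,0,0],"jaw":1},{"slide":[0,9,-14],"dr":[0,0,0],"jaw":1},{"slide":[0,20,-26],"dr":[0,0,0],"jaw":1},{"slide":[0,31,-38],"dr":[0,0,0],"jaw":1},{"slide":[0,38,-43],"dr":[0,0,0],"jaw":1},{"slide":[0,44,-48],"dr":[0,0,0],"jaw":1},{"slide":[0,51,-52],"dr":[0,0,0],"jaw":1},{"slide":[0,58,-57],"dr":[0,0,0],"jaw":1},{"slide":[0,65,-61],"dr":[0,0,0],"jaw":1},{"slide":[0,72,-64],"dr":[0,0,0],"jaw":1},{"slide":[0,80,-67],"dr":[0,0,0],"jaw":1},{"slide":[0,88,-70],"dr":[0,0,0],"jaw":1},{"slide":[0,95,-73],"dr":[0,0,0],"jaw":1},{"slide":[0,103,-75],"dr":[0,0,0],"jaw":1},{"slide":[0,111,-76],"dr":[0,0,0],"jaw":1},{"slide":[0,120,-78],"dr":[0,0,0],"jaw":1},{"slide":[0,128,-78],"dr":[0,0,0],"jaw":1},{"slide":[0,136,-79],"dr":[0,0,0],"jaw":1},{"slide":[0,144,-79],"dr":[0,0,0],"jaw":1},{"slide":[0,152,-78],"dr":[0,0,0],"jaw":1}])

```text
t: 9.65
tool_pos: [0.5202, -0.1771, 0.4724]
orientation: [-0.104, 3.137, 0.001]
force: [-0.7, -3.2, 10.2]
opening: 0.0091
gripper_force: 25.0
```

Request:
servo_tool(increments=[{"slide":[0,0,0],"dr":[0,0,0],"jaw":1},{"slide":[0,0,0],"dr":[0,0,0],"jaw":1},{"slide":[0,0,0],"dr":[0,0,0],"jaw":1},{"slide":[0,0,0],"dr":[0,0,0],"jaw":1},{"slide":[0,0,0],"dr":[0,0,0],"jaw":1},{"slide":[0,0,0],"dr":[0,0,0],"jaw":1},{"slide":[0,0,0],"dr":[0,0,0],"jaw":1}])

```text
t: 10.35
tool_pos: [0.5202, -0.1766, 0.4723]
orientation: [-0.105, 3.137, 0.004]
force: [-0.9, 2.8, 9.3]
opening: 0.009
gripper_force: 25.0
```

```bash
python3 - <<'E'
from h import *
p,d=read_camera('scene'); q,e=read_camera('top')
s=lambda a,g:np.clip(cv2.resize(a,(400,300),interpolation=cv2.INTER_CUBIC)[:,:,::-1]*g,0,255).astype('uint8')
cv2.imwrite('pics/tip.png',np.hstack([s(p[150:330,120:360],1.5),s(q[210:360,260:460],1.5)]))
E
```

```text
(no output)
```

View pics/tip.png

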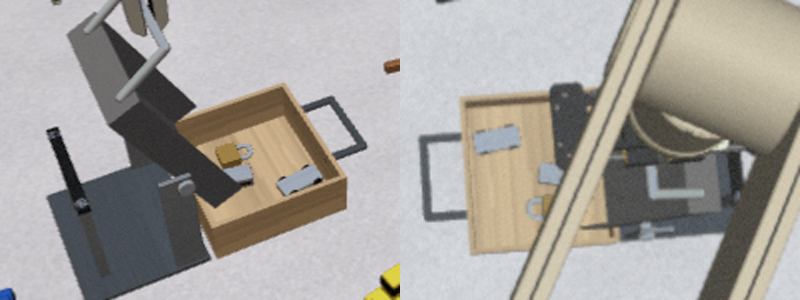

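The car (300,180), padlock (230,153) and harmonica (240,175) all lie in the crate. Swinging the bin back along the same arc.

Request:
servo_tool(increments=[{"slide":[0,-8,-1],"dr":[0,0,0],"jaw":1},{"slide":[0,-16,-1],"dr":[0,0,0],"jaw":1},{"slide":[0,-32,0],"dr":[0,0,0],"jaw":1},{"slide":[0,-41,2],"dr":[0,0,0],"jaw":1},{"slide":[0,-49,3],"dr":[0,0,0],"jaw":1},{"slide":[0,-57,5],"dr":[0,0,0],"jaw":1},{"slide":[0,-64,8],"dr":[0,0,0],"jaw":1},{"slide":[0,-72,11],"dr":[0,0,0],"jaw":1},{"slide":[0,-80,14],"dr":[0,0,0],"jaw":1},{"slide":[0,-87,17],"dr":[0,0,0],"jaw":1},{"slide":[0,-94,21],"dr":[0,0,0],"jaw":1},{"slide":[0,-101,26],"dr":[0,0,0],"jaw":1},{"slide":[0,-108,30],"dr":[0,0,0],"jaw":1},{"slide":[0,-114,35],"dr":[0,0,0],"jaw":1},{"slide":[0,-121,40],"dr":[0,0,0],"jaw":1},{"slide":[0,-132,52],"dr":[0,0,0],"jaw":1},{"slide":[0,-143,64],"dr":[0,0,0],"jaw":1},{"slide":[0,-148,71],"dr":[0,0,0],"jaw":1},{"slide":[0,-152,78],"dr":[0,0,0],"jaw":1},{"slide":[0,-152,80],"dr":[0,0,0],"jaw":1}])

```text
t: 12.45
tool_pos: [0.5303, -0.329, 0.3926]
orientation: [-0.104, 3.138, 0.004]
force: [-9.3, 12.2, 22.6]
opening: 0.009
gripper_force: 25.0
```

```bash
python3 - <<'E'
from h import *
s=read_state();print(s['tool_pos'],s['force'])
E
```

```text
[ 0.53033791 -0.32896498  0.392573  ] [-9.33715542 12.2203577  22.62840141]
```

Request:
servo_tool(increments=[{"slide":[0,0,-1],"dr":[0,0,0],"jaw":0.46},{"slide":[0,0,-1],"dr":[0,0,0],"jaw":0.46},{"slide":[0,0,-1],"dr":[0,0,0],"jaw":0.46},{"slide":[0,0,-1],"dr":[0,0,0],"jaw":0.46},{"slide":[0,0,-30],"dr":[0,0,0],"jaw":0.46},{"slide":[0,0,-70],"dr":[0,0,0],"jaw":0.46},{"slide":[0,0,-90],"dr":[0,0,0],"jaw":0.68},{"slide":[0,40,-90],"dr":[0,0,0],"jaw":0.68},{"slide":[0,85,-90],"dr":[0,0,0],"jaw":0.68},{"slide":[0,130,-90],"dr":[0,0,0],"jaw":0.68},{"slide":[0,175,-90],"dr":[0,0,0],"jaw":0.68},{"slide":[0,220,-90],"dr":[0,0,0],"jaw":0.68},{"slide":[0,265,-90],"dr":[0,0,0],"jaw":0.68},{"slide":[0,310,-90],"dr":[0,0,0],"jaw":0.68},{"slide":[0,350,-90],"dr":[0,0,0],"jaw":0.68},{"slide":[0,374,-90],"dr":[0,0,0],"jaw":0.68},{"slide":[0,374,-90],"dr":[0,0,0],"jaw":0.68},{"slide":[0,374,-90],"dr":[0,0,0],"jaw":0.68}])

```text
t: 14.25
tool_pos: [0.5054, 0.0439, 0.4812]
orientation: [-0.106, 3.138, 0.002]
force: [0.4, 0.1, 0.6]
opening: 0.0299
gripper_force: 0.0
```

```bash
python3 - <<'E'
from h import *
P=camera_params('top'); q,D=read_camera('top')
for x,y in [(599,68),(615,210),(630,350)]:
  u,v=330+(x+.5)/5-.5,235+(y+.5)/5-.5
  print('binbar',world('top',u,v,med(D,int(round(u)),int(round(v))),P))
P=camera_params('wrist'); p,d=read_camera('wrist'); cv2.imwrite('pics/w3.png',p[:,:,::-1])
np.savez('w3.npz',p=p,d=d)
import pickle; pickle.dump(P,open('w3.pkl','wb'))
print(read_state()['tool_pos'],go((.506,.0446,.2175),93.8))
E
```

```text
binbar [ 0.58714461 -0.3248072   0.22764032]
binbar [ 0.52873242 -0.32729354  0.2302389 ]
binbar [ 0.47296265 -0.33198352  0.22408468]
[0.50558429 0.0428338  0.48116379] (array([-2.000e-01,  1.500e+00,  2.637e+02]), array([ 0.001 ,  0.0014, -0.0009]))
```

View pics/w3.png

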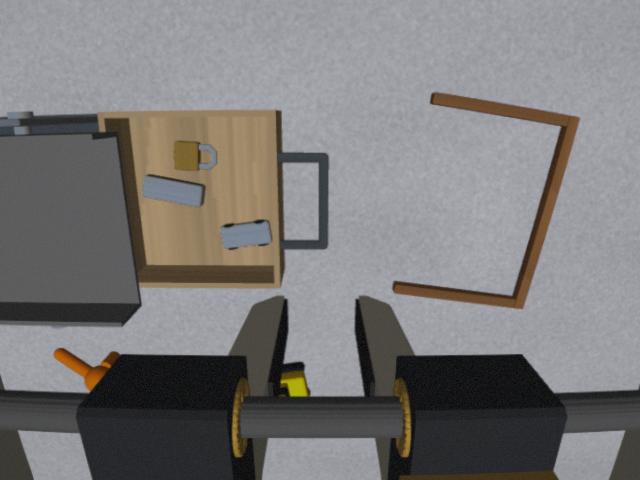

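The bin is level again (its bar reads the same as at the start). All three things lie in the crate, its bar is at (324,157–244), and the bay's outer corners are at (577,119) and (522,306).

```bash
python3 - <<'E'
from h import *
import pickle
P=pickle.load(open('w3.pkl','rb')); D=np.load('w3.npz')['d']
for n,u,v,z in [('bar a',324,158,.053),('bar b',324,243,.053),('corner y+',577,119,.015),('corner y-',523,307,.015),('end y+',433,99,.015),('end y-',394,287,.015)]:
  print(n,atz(u,v,z,P=P)[:2],world('wrist',u,v,med(D,u,v),P))
E
```

```text
bar a [0.4611819  0.04282546] [0.46131765 0.04284399 0.05161554]
bar b [0.54740121 0.04876309] [0.5478743  0.04880579 0.05147455]
corner y+ [0.40351257 0.30860188] [0.40345093 0.30954089 0.01346088]
corner y- [0.6239121  0.29550506] [0.6250678  0.29697752 0.01246407]
end y+ [0.3970446  0.15097237] [0.39683394 0.15195819 0.01114186]
end y- [0.60752481 0.13530466] [0.6086066  0.13587355 0.01241733]
```

Request:
servo_tool(increments=[{"slide":[0,1,45],"dr":[0,0,0],"jaw":0.68},{"slide":[0,1,90],"dr":[0,0,0],"jaw":0.68},{"slide":[0,1,135],"dr":[0,0,0],"jaw":0.68},{"slide":[0,1,180],"dr":[0,0,0],"jaw":0.68},{"slide":[0,1,215],"dr":[0,0,0],"jaw":0.68},{"slide":[0,1,240],"dr":[0,0,0],"jaw":0.68},{"slide":[0,1,260],"dr":[0,0,0],"jaw":0.68},{"slide":[0,1,264],"dr":[0,0,0],"jaw":0.68},{"slide":[0,1,264],"dr":[0,0,0],"jaw":1},{"slide":[0,1,264],"dr":[0,0,0],"jaw":1},{"slide":[0,1,264],"dr":[0,0,0],"jaw":1},{"slide":[0,1,264],"dr":[0,0,0],"jaw":1},{"slide":[0,1,264],"dr":[0,0,0],"jaw":1}], force=40)

```text
t: 15.65
tool_pos: [0.5066, 0.045, 0.2189]
orientation: [-0.104, 3.136, 0.002]
force: [-1.2, -1.1, 6.9]
opening: 0.0086
gripper_force: 40.0
```

Request:
servo_tool(increments=[{"slide":[0,4,0],"dr":[0,0,0],"jaw":1},{"slide":[0,12,0],"dr":[0,0,0.02],"jaw":1},{"slide":[0,24,0],"dr":[0,0,0.045],"jaw":1},{"slide":[0,36,0],"dr":[0,0,0.07],"jaw":1},{"slide":[-1,48,0],"dr":[0,0,0.095],"jaw":1},{"slide":[-1,60,0],"dr":[0,0,0.12],"jaw":1},{"slide":[-1,70,0],"dr":[0,0,0.133],"jaw":1},{"slide":[-1,80,0],"dr":[0,0,0.133],"jaw":1},{"slide":[-3,95,0],"dr":[0,0,0.133],"jaw":1},{"slide":[-5,110,0],"dr":[0,0,0.133],"jaw":1},{"slide":[-7,125,0],"dr":[0,0,0.133],"jaw":1},{"slide":[-9,140,0],"dr":[0,0,0.133],"jaw":1},{"slide":[-11,155,0],"dr":[0,0,0.133],"jaw":1},{"slide":[-13,170,0],"dr":[0,0,0.133],"jaw":1},{"slide":[-15,185,0],"dr":[0,0,0.133],"jaw":1},{"slide":[-17,200,0],"dr":[0,0,0.133],"jaw":1},{"slide":[-19,215,0],"dr":[0,0,0.133],"jaw":1},{"slide":[-21,230,0],"dr":[0,0,0.133],"jaw":1},{"slide":[-23,245,0],"dr":[0,0,0.133],"jaw":1},{"slide":[-25,258,0],"dr":[0,0,0.133],"jaw":1}])

```text
t: 17.65
tool_pos: [0.5136, 0.3047, 0.2179]
orientation: [0.104, 3.139, 0.001]
force: [-0.8, -4.5, 4.9]
opening: 0.0089
gripper_force: 40.0
```

Request:
servo_tool(increments=[{"slide":[0,5,0],"dr":[0,0,0],"jaw":1},{"slide":[0,10,0],"dr":[0,0,0],"jaw":1},{"slide":[0,15,0],"dr":[0,0,0],"jaw":1},{"slide":[0,20,0],"dr":[0,0,0],"jaw":1},{"slide":[0,24,0],"dr":[0,0,0],"jaw":1},{"slide":[0,28,0],"dr":[0,0,0],"jaw":1},{"slide":[0,28,0],"dr":[0,0,0],"jaw":1},{"slide":[0,28,0],"dr":[0,0,0],"jaw":1}])

```text
t: 18.45
tool_pos: [0.5155, 0.3321, 0.218]
orientation: [0.105, 3.138, 0.003]
force: [-0.9, -3.4, 5.4]
opening: 0.0087
gripper_force: 40.0
```

Request:
servo_tool(increments=[{"slide":[0,1,0],"dr":[0,0,0],"jaw":1},{"slide":[0,2,0],"dr":[0,0,0],"jaw":1},{"slide":[0,3,0],"dr":[0,0,0],"jaw":1},{"slide":[0,3,0],"dr":[0,0,0],"jaw":1}])

```text
t: 18.85
tool_pos: [0.5157, 0.3348, 0.2178]
orientation: [0.105, 3.139, 0.002]
force: [-0.7, -4.9, 4.1]
opening: 0.0085
gripper_force: 40.0
```

Home by measurement; release, withdraw and check.

Request:
servo_tool(increments=[{"slide":[0,0,0],"dr":[0,0,0],"jaw":0.68},{"slide":[0,0,0],"dr":[0,0,0],"jaw":0.68},{"slide":[0,0,0],"dr":[0,0,0],"jaw":0.68},{"slide":[0,0,0],"dr":[0,0,0],"jaw":0.68},{"slide":[0,0,-30],"dr":[0,0,0],"jaw":0.68},{"slide":[0,0,-80],"dr":[0,0,0],"jaw":0.68},{"slide":[0,20,-130],"dr":[0,0,0],"jaw":0.68},{"slide":[0,60,-160],"dr":[0,0,0],"jaw":0.68},{"slide":[0,100,-180],"dr":[0,0,0],"jaw":0.68},{"slide":[0,140,-180],"dr":[0,0,0],"jaw":0.68},{"slide":[0,180,-180],"dr":[0,0,0],"jaw":0.68},{"slide":[0,180,-180],"dr":[0,0,0],"jaw":0.68}])

```text
t: 20.05
tool_pos: [0.526, 0.5189, 0.3953]
orientation: [-0.098, -3.139, -0.002]
force: [-0.8, 0.3, -1.5]
opening: 0.0299
gripper_force: 0.0
```

```bash
python3 - <<'E'
from h import *
s=read_state();print(s['tool_pos'],s['t'])
q,D=read_camera('top')
a=cv2.resize(q[240:360,140:260],None,fx=5,fy=5,interpolation=cv2.INTER_CUBIC)[:,:,::-1]
cv2.imwrite('pics/end.png',np.clip(a*1.6,0,255).astype('uint8'))
E
```

```text
[0.52601231 0.51890663 0.3952907 ] 20.05
```

View pics/end.png

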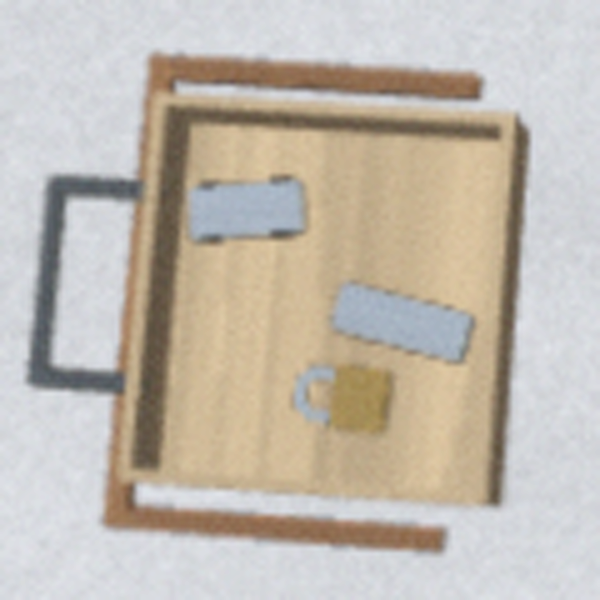

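The crate sits in the bay with all three things inside; I measure its corners (160,95), (525,115), (495,503), (123,480) against the bay.

```bash
python3 - <<'E'
from h import *
P=camera_params('top'); O=np.array([.5075,.2052]); a=np.radians(86.2)
M=np.array([[np.cos(a),np.sin(a)],[-np.sin(a),np.cos(a)]])
W=[]
for n,x,y,z in [('+a',160,95,.06),('-a',525,114,.06),('-b',493,503,.06),('+b',122,479,.06),('bar1',56,183,.048),('bar2',40,378,.048),('bay',152,57,.015),('bay',106,525,.015)]:
  w=atz(140+(x+.5)/5-.5,240+(y+.5)/5-.5,z,P=P);W.append(M@(w[:2]-O)); print(n,w[:2],W[-1])
print(np.mean(W[:4],0))
E
```

```text
+a [0.60017343 0.27902123] [ 0.07980076 -0.08757726]
-a [0.58968947 0.10802263] [-0.09151671 -0.0884491 ]
-b [0.41210225 0.12133308] [-0.09000491  0.08962982]
+b [0.42299976 0.29166519] [0.08067494 0.09004485]
bar1 [0.56080501 0.3304413 ] [ 0.12849868 -0.04488759]
bar2 [0.46968596 0.33490156] [0.12691033 0.04632673]
bay [0.62630737 0.29489889] [ 0.09737551 -0.11260148]
bay [0.4025334  0.31061129] [0.098223   0.11172185]
[-0.00526148  0.00091208]
```

```bash
python3 -c "
from plant import *
print(close_job())"
```

```text
the job is handed in; nothing more can be done
None
```

The car, harmonica and padlock are in the crate, which is back in its bay (about 2–5 mm short of fully home by the camera, 15 mm allowed) with its bar outermost. The bin is level, and I handed the job in at about 20 s; `close_job()` gave no verdict.

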